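Find the loaded weight case by feel and slide it home on the bench scale

ROBOT

A 6-joint arm with a two-finger parallel gripper is mounted at the origin on the work surface. World frame = base frame: x ahead of the robot, y to its left, z up, the work surface at z = 0. Lengths are in mm, angles in rad, forces in N, time in s.
With the tool pointing down it reaches from about 325 to 875 mm from the base axis. Payload 4.4 kg.
Tool frame: the origin (TCP) lies on the centre line of the jaws, within the pads' length; the fingertips stand ahead of it and the grasp point (between the pads) lies 6 mm ahead of it (ctrl.tcp_to_tips is the z of the fingertips in the tool frame, in mm); z points along the fingers, y is the line along which they close (so a half turn about z gives the same grasp; the last joint's range is limited). The gripper opens to 85 mm and grips with 20 to 120 N. Pads are 22 mm wide; open, the fingers measure 114 mm over their backs; the gripper's body (76 mm by 85 mm) begins 54 mm behind the grasp point. The pads swing forward as they close: fully open they stand 13 mm farther back than shut.
Start: joints at [-1.468, 0.207, 1.542, -0, 1.393, -0.15], TCP at [144.361, -556.586, 256.282] pointing down, gripper open.
Joint ranges: [-2.73, 2.73], [-0.86, 2.22], [0.23, 2.46], [-1.11, 4.25], [0.08, 2.63], [-2.82, 2.82]. Speed limits (rad/s): [2.79, 2.79, 3.14, 3.14, 3.14, 3.14].

INTERFACE

Orientations are given as a 3x3 rotation matrix whose columns are the frame's x, y, z axes.
In Python, from plant import ctrl, sensors, optics gives the robot as it stands. Calls block until the motion is done:
- ctrl.move_ptp(position, orientation): joint-space move of the TCP to a pose.
- ctrl.move_l(position, rot=None, vel=150, threshold=None): straight line of the TCP; rot=None keeps the orientation; vel is the mean speed in mm/s. With threshold (N) it stops when the force on the tool has changed by that much, and returns True; else False.
- ctrl.set_joints(angles): joint-space move.
- ctrl.gripper_to(opening, force=None): finger opening in mm; force is the grip in N (None keeps the last); returns when the fingers have stopped.
- ctrl.hold(seconds).
- ctrl.solve_ik(position, orientation): joint angles nearest the present ones, or None.
- sensors.read_state(): the state.
- optics.grab_frame(name): name is "side" or "top"; returns (picture, depth): 400x640x3 uint8, red, green, blue; 400x640 float32, mm along the optical axis (not along the pixel's ray), 0 where there is no reading.
- optics.camera_params(name): a dict with "mtx" (3x3 intrinsics, pixels), "R" (3x3) and "t" (3): a world point X has camera coordinates R X + t. Camera axes: x right, y down, z forward; pixel columns grow to the right and rows downward; lengths in mm; the calibration is good to about 2 mm. A picture is of the moment at which its call begins. camera_params takes no time and is no camera call.
A pose or a line that the arm cannot do raises ctrl.MotionError and nothing moves.
- ctrl.finish_job(): hands the job in; it is judged then, once.
The state is a dict: "t": time; "q": joint angles; "qvel": joint speeds; "tau": joint torques, N m; "eef_pos": TCP position; "eef_rot": TCP orientation; "force": force on the tool from outside, world axes, zero at the start; "wrist_torque": the same for the moment, N m; "grip_width": finger opening in mm; "grasp_force": force on a finger pad.
Only numpy, scipy, OpenCV 4.12 (cv2) and the standard library are available. Lean on these libraries where they do the work, as an engineer would, in place of code of your own. Each camera call takes 0.05 s, during which the arm holds its last target. There are 200 camera calls.

TASK

One of the four look-alike closed blue cases holds the brass check weight; the others hold only a light plastic spacer. Feel which one is the heavy one by pushing, then slide that case straight across onto the steel platform of the bench scale until it sits flat and fully home against the back fence. Do not tip or lift any case, leave the other three on their board near where they were (a small nudge of up to 3 cm is fine), and leave the bottle, beaker and tube rack alone.

Things in the scene. Friction and masses are not known exactly. Their poses are not given: they have to be found in the camera images.
- board: fixed grey plastic board, 150 (its x) x 500 (its y) x 12 mm high, on which the four cases stand in a row along its y axis about 120 mm apart; origin at the centre of its underside on the bench, its x axis points across the board towards the scale
- scale: fixed bench scale 4 mm beyond the board, parallel to it. Steel platform 130 (its x) x 500 (y) mm, top 10 mm above the bench (2 mm below the board's top). Dark back fence along its far edge, 36 mm above the bench, face at scale x = +51 mm: a case that is home has its origin at x = +6 mm. White readout pod 34 mm high past the +y end. Origin: centre of the platform's underside; x axis as the board's
- case_a: one of four look-alike closed cases: blue tub 90 x 90 mm with fixed white lid, 56 mm high, too wide to grasp; a small black latch on its -x face is only decoration. About 0.2 kg with its spacer, 0.55 to 0.75 kg with the brass weight; which one has the weight changes. Origin: centre of its underside, z up, sides along x and y, within 0.1 rad of the board's axes
- case_b: one of four look-alike closed cases: blue tub 90 x 90 mm with fixed white lid, 56 mm high, too wide to grasp; a small black latch on its -x face is only decoration. About 0.2 kg with its spacer, 0.55 to 0.75 kg with the brass weight; which one has the weight changes. Origin: centre of its underside, z up, sides along x and y, within 0.1 rad of the board's axes
- case_c: one of four look-alike closed cases: blue tub 90 x 90 mm with fixed white lid, 56 mm high, too wide to grasp; a small black latch on its -x face is only decoration. About 0.2 kg with its spacer, 0.55 to 0.75 kg with the brass weight; which one has the weight changes. Origin: centre of its underside, z up, sides along x and y, within 0.1 rad of the board's axes
- case_d: one of four look-alike closed cases: blue tub 90 x 90 mm with fixed white lid, 56 mm high, too wide to grasp; a small black latch on its -x face is only decoration. About 0.2 kg with its spacer, 0.55 to 0.75 kg with the brass weight; which one has the weight changes. Origin: centre of its underside, z up, sides along x and y, within 0.1 rad of the board's axes
- bottle: bystander: brown bottle with blue cap, 60 mm diameter, 150 mm tall, standing off the +y side of the board; origin at the centre of its underside
- beaker: bystander: clear beaker, 64 mm rim diameter, 75 mm tall, beyond the scale's fence; origin at the centre of its underside
- rack: bystander: orange tube rack 70 x 110 x 43 mm off the -y side of the board; origin at the centre of its underside
Things that resemble listed ones, but are neither listed nor needed, are in the scene too. What is shaped like the case_c but green or turquoise is not meant.

How it is judged:
By the outcome, as a careful person would: the job done as asked, in the order asked, and still so for the second after the job is handed in, with the robot touching nothing.
It also fails if it takes over 67 s, if anything falls off the work surface, if the arm or the gripper's body presses on something with over 40 N, if the wrist force passes 120 N, or if a joint passes its speed limit or range.

## Working session

There is one attempt and no reset: what is moved stays moved. The work goes in short steps, each a Python script; the robot and the scene stay as the last script left them, time stands still between calls to the robot, and variables do not carry over. Pictures are saved under pics/ and viewed, at most 10 in all, crops included, and the job is handed in when it is done.

```bash
mkdir -p pics; ls; python3 - <<'E'
from plant import ctrl,sensors,optics
import cv2,numpy as np
for n in("top","side"):
    p,d=optics.grab_frame(n); cv2.imwrite(f"pics/{n}1.png",p[:,:,::-1]); np.savez(f"{n}1.npz",p=p,d=d)
    c=optics.camera_params(n); print(n,c["mtx"],c["R"],c["t"])
s=sensors.read_state();print(s["t"],s["force"],s["eef_rot"],ctrl.tcp_to_tips,s["grip_width"])
E
```

```text
pics
top [[511.13975404   0.         322.46361272]
 [  0.         511.13975404 204.19266741]
 [  0.           0.           1.        ]] [[ 0.02090971 -0.99976627  0.00549382]
 [-0.98641719 -0.02152536 -0.16284283]
 [ 0.16292303 -0.0020142  -0.98663673]] [  10.62887248  543.03498925 1223.06816261]
side [[476.63131004   0.         316.06617051]
 [  0.         476.63131004 202.14145854]
 [  0.           0.           1.        ]] [[-0.86533996 -0.5011482   0.00610223]
 [-0.27611674  0.46654296 -0.84029591]
 [ 0.41826583 -0.72882655 -0.54209367]] [ 481.47221023  181.04799988 1065.70181522]
0.1 [-0.17466317 -0.54211867  0.975433  ] [[ 9.67954081e-01  2.51127176e-01 -1.97667777e-04]
 [ 2.51127022e-01 -9.67951816e-01  2.12167782e-03]
 [ 3.41478077e-04 -2.10332643e-03 -9.99997730e-01]] 25.0 85.24542685940314
```

View pics/top1.png

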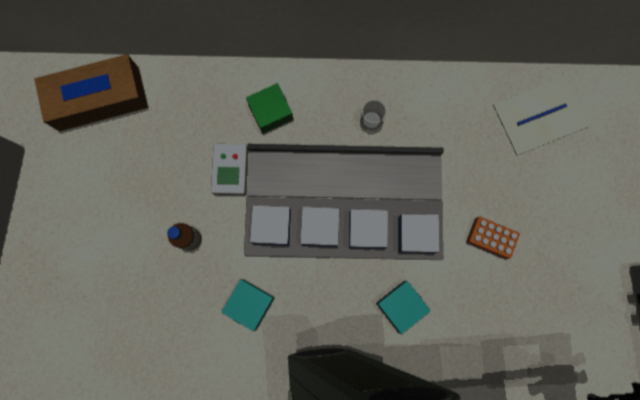

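View pics/side1.png

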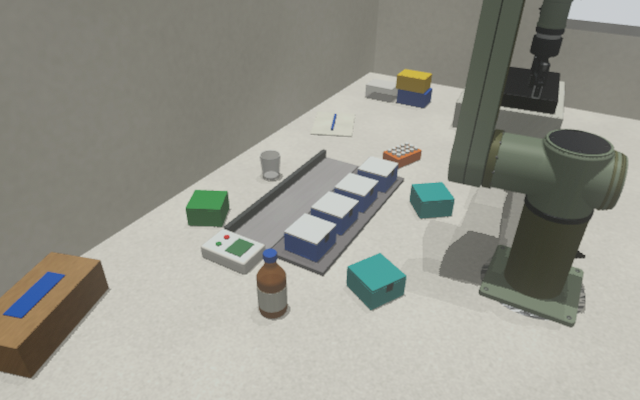

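The top view shows the lids at (270,225), (320,226), (369,228) and (419,233), the board at rows 197–258, the fence at rows ~146–153, and turquoise decoys at (248,304) and (403,306). The side view agrees: decoys lie on the robot's side of the board, and the bottle stands at (271,285).

```bash
cat > h.py <<'E'
import numpy as np,cv2
from plant import ctrl,sensors,optics
def world(n,d,uv):
    c=optics.camera_params(n); uv=np.atleast_2d(uv).astype(float)
    z=d[uv[:,1].round().astype(int),uv[:,0].round().astype(int)]
    r=np.c_[uv,np.ones(len(uv))]@np.linalg.inv(c["mtx"]).T*z[:,None]
    return (r-c["t"])@c["R"]
def cloud(n,p,d):
    v,u=np.mgrid[:400,:640]; return world(n,d,np.c_[u.ravel(),v.ravel()]).reshape(400,640,3)
def lids(n,p,d,roi):
    W=cloud(n,p,d); hsv=cv2.cvtColor(p,cv2.COLOR_RGB2HSV)
    m=(hsv[:,:,1]<70)&(hsv[:,:,2]>90)&(abs(W[:,:,2]-68)<10)&(d>0)
    u0,v0,u1,v1=roi; k=np.zeros_like(m);k[v0:v1,u0:u1]=1
    k_,l,st,_=cv2.connectedComponentsWithStats((m&k).astype(np.uint8))
    out=[]
    for i in range(1,k_):
        if st[i,4]<300: continue
        X=W[l==i]; (c,s,a)=cv2.minAreaRect(X[:,:2].astype(np.float32))
        out.append((c,s,(a+45)%90-45,np.median(X[:,2])))
    return sorted(out,key=lambda o:-o[0][1])
E
python3 - <<'E'
from h import *
np.set_printoptions(precision=1,suppress=True)
for n,roi in(("top",(230,190,460,265)),("side",(270,150,410,265))):
    f=np.load(n+"1.npz"); p,d=f["p"],f["d"]
    for o in lids(n,p,d,roi): print(n,np.round(o[0],1),np.round(o[1],1),round(o[2],1),round(float(o[3]),1))
f=np.load("top1.npz");d=f["d"]
pts=[(247,256),(441,256),(250,199),(440,200),(300,175),(400,175),(250,155),(439,157),(250,149),(440,151),(295,250),(395,252),(248,304),(403,306),(180,233),(229,170),(494,237),(372,113)]
for q,w in zip(pts,world("top",d,pts)): print(q,w)
W=cloud("top",f["p"],d)
for v in range(140,162): print(v,W[v,300],W[v,400])
p=f["p"][130:270,200:480,::-1]; cv2.imwrite("pics/crop1.png",cv2.resize(p,None,fx=2.8,fy=2.8,interpolation=cv2.INTER_CUBIC))
E
```

```text
top [487.2 149.7] [90.  89.7] -1.6 67.7
top [486.7  28. ] [89.7 90. ] -1.3 67.8
top [483.5 -90.4] [89.1 90.1] 0.6 67.9
top [ 474.5 -215.1] [88.9 89.4] -0.5 67.7
side [485.3 149.2] [96.1 92. ] -2.1 67.0
side [485.2  28.2] [94.5 91.6] -1.5 66.9
side [481.2 -90.6] [97.1 91.2] -0.2 66.7
side [ 472.  -216.6] [ 91.7 100.8] 1.3 66.5
(247, 256) [413.1 209.1   4.5]
(441, 256) [ 423.1 -278.    10. ]
(250, 199) [557.7 207.1  10.6]
(440, 200) [ 566.9 -279.3    3.7]
(300, 175) [622.4  81.3  13.7]
(400, 175) [ 628.6 -175.6   11.4]
(250, 155) [672.5 211.9  12.9]
(439, 157) [ 679.6 -277.8    7.2]
(250, 149) [683.6 210.   30.6]
(440, 151) [ 687.3 -273.4   37.6]
(295, 250) [430.   88.4  15.3]
(395, 252) [ 430.7 -162.6    9.8]
(248, 304) [296.3 194.5  54.3]
(403, 306) [ 299.4 -174.3   57.6]
(180, 233) [453.8 344.  139.3]
(229, 170) [626.8 260.   34.1]
(494, 237) [ 469.9 -400.3   46.7]
(372, 113) [ 795.9 -103.4    4.5]
140 [719.9  84.7  -2.1] [ 725.5 -177.9   -1. ]
141 [718.1  84.7  -5.2] [ 723.5 -178.3   -3.3]
142 [714.4  84.5  -1.9] [ 720.8 -178.3   -3.5]
143 [712.3  84.5  -4. ] [ 716.8 -177.6    1. ]
144 [708.6  84.3  -0.6] [ 714.3 -177.7    0.1]
145 [695.9  82.6  34.6] [ 711.7 -177.8   -0.4]
146 [692.4  82.4  37.6] [ 709.  -177.7   -0.2]
147 [689.6  82.3  38.1] [ 696.3 -172.3   34.7]
148 [687.9  82.4  34.8] [ 691.7 -171.1   41.7]
149 [685.1  82.3  35.7] [ 691.5 -172.5   33.1]
150 [682.7  82.2  34.7] [ 689.2 -172.7   31.8]
151 [684.1  82.8  19.9] [ 686.9 -172.9   30.7]
152 [685.   83.4   6.7] [ 684.4 -172.9   30.1]
153 [681.3  83.1  10.7] [ 683.6 -174.    23.5]
154 [678.2  83.   12.3] [ 685.8 -176.7    5.6]
155 [676.   83.   10.4] [ 682.5 -176.4    8. ]
156 [674.7  83.1   5.6] [ 678.8 -175.7   11.8]
157 [671.4  82.9   7.8] [ 676.7 -176.1    9.6]
158 [667.8  82.7  11.6] [ 673.5 -175.8   11.6]
159 [665.4  82.7  10.4] [ 670.6 -175.6   12.8]
160 [662.8  82.6  10.4] [ 668.4 -175.9   10.7]
161 [660.4  82.6   9. ] [ 665.9 -175.9   10.4]
```

View pics/crop1.png

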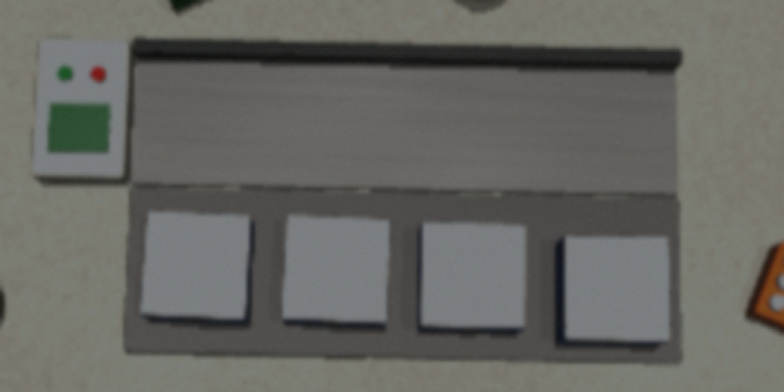

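```bash
cat >> h.py <<'E'
def R(t): c,s=np.cos(t),np.sin(t); return np.array([[c,s,0],[s,-c,0],[0,0,-1.]])
def force(n=8):
    a=[]
    for _ in range(n): a.append(sensors.read_state()["force"]); ctrl.hold(0.01)
    return np.mean(a,0),np.std(a,0)
def feel(cx,cy,z=49,n=8,step=2.,yaw=0.006):
    x0=cx-45-11-6; ctrl.move_l([x0-8,cy,z],R(yaw),vel=200); ctrl.hold(.15); b,_=force(12); out=[]
    ctrl.move_l([x0,cy,z],vel=60)
    for k in range(1,n+1):
        ctrl.move_l([x0+step*k,cy,z],vel=40); f,s=force(5); out.append(round(float(f[0]-b[0]),2))
    s=sensors.read_state(); print("t",round(s["t"],2),"base",b.round(2),"noise",_.round(2),"Fx",out,"tcp",s["eef_pos"].round(1) if hasattr(s["eef_pos"],"round") else s["eef_pos"])
    ctrl.move_l([x0-8,cy,z],vel=150)
E
python3 - <<'E'
from h import *
f=np.load("top1.npz");p,d=f["p"],f["d"];W=cloud("top",p,d)
# yaw from fence-top near edge and board near edge
c=optics.camera_params("top")
L=[]
for u in range(256,436):
    z=W[140:165,u,2]; i=np.where(z>22)[0]; L.append((*world("top",d,[(u,140+i.max()-1)])[0,:2],))
L=np.array(L); k=np.polyfit(L[:,1],L[:,0],1); print("fence x(y)=",k, np.std(L[:,0]-np.polyval(k,L[:,1])))
ctrl.gripper_to(50)
ctrl.move_ptp([404,-215,150],R(.006)); ctrl.move_l([404,-215,49],vel=120)
print(sensors.read_state()["t"],force(20))
feel(474.5,-215)
E
```

```text
fence x(y)= [-7.60050881e-03  6.81623349e+02] 25.984324437480062
3.1583 (array([-0.17810322, -0.07079271, -0.10300227]), array([0.40014963, 0.43707697, 0.47670843]))
t 6.44 base [-0.06 -0.06 -0.24] noise [0.28 0.45 0.52] Fx [-0.02, 0.24, -0.33, -0.48, -0.75, -0.16, 0.09, -0.19] tcp [ 428.7 -215.    49. ]
```

```bash
python3 - <<'E'
from h import *
feel(483.5,-90.4); feel(486.7,28); feel(487.2,149.5)
E
```

```text
t 10.39 base [ 0.25 -0.12 -0.03] noise [0.45 0.44 0.24] Fx [0.05, -0.32, -0.58, -0.95, -0.55, -0.68, -0.61, -0.35] tcp [437.7 -90.4  49. ]
t 14.31 base [-0.04  0.12 -0.05] noise [0.55 0.45 0.34] Fx [-0.33, -0.08, -0.33, -0.39, -0.13, -0.19, -0.29, -0.46] tcp [441.   28.   49.1]
t 18.24 base [ 0.06 -0.13  0.04] noise [0.37 0.62 0.53] Fx [-0.2, -1.09, -3.05, -3.23, -3.44, -3.61, -3.42, -3.44] tcp [441.3 149.5  49. ]
```

Case at y≈150 is clearly the heavy one (3.4 N against 0.3–0.6 N). Now I'll push it home.

```bash
python3 - <<'E'
from h import *
P=lambda x:[x,149.5+.0076*(x-440),49]
ctrl.move_l(P(430),R(.0076),vel=100)
print(ctrl.move_l(P(560),vel=50,threshold=15),sensors.read_state()["eef_pos"])
r=ctrl.move_l(P(592),vel=15,threshold=9); s=sensors.read_state()
print(r,s["eef_pos"],s["force"],s["wrist_torque"],s["t"]); ctrl.hold(.3); print(force()[0])
ctrl.move_l(P(s["eef_pos"][0]-25),vel=80)
x=s["eef_pos"][0]-25
ctrl.move_l([x,151,180],vel=200); ctrl.move_ptp([420,-100,260],R(0.0))
ctrl.hold(.2)
for n in("top","side"):
    p,d=optics.grab_frame(n); np.savez(n+"2.npz",p=p,d=d)
    for o in lids(n,p,d,(200,100,480,265)): print(n,np.round(o[0],1),np.round(o[1],1),round(o[2],1),round(float(o[3]),1))
    v0,u0=(100,200) if n=="top" else (130,190)
    cv2.imwrite(f"pics/{n}2.png",cv2.resize(p[v0:v0+165,u0:u0+260,::-1],None,fx=3,fy=3,interpolation=cv2.INTER_CUBIC))
print(sensors.read_state()["t"])
E
```

```text
True [502.04141348 149.9391982   48.50630702]
True [579.59420192 150.57599693  47.22427199] [-3.30309753  0.08958419 -1.57911306] [-0.01116461  0.4893697  -0.05348294] 25.0833
[-0.35901175 -0.16866252 -0.07299601]
top [637.2 151.3] [89.4 89.2] 1.6 65.7
top [498.1  28.4] [89.1 89.7] 0.9 67.9
top [500.1 -73.2] [79.2 51.5] 0.5 67.6
side [635.2 150.9] [93.1 93.1] 0.8 65.2
side [497.5  27.4] [92.5 94.9] 0.4 67.0
side [493.5 -87.8] [91.9 98.2] 0.7 66.8
side [ 484.  -214.5] [91.4 95.6] 0.2 66.7
28.1333
```

View pics/top2.png

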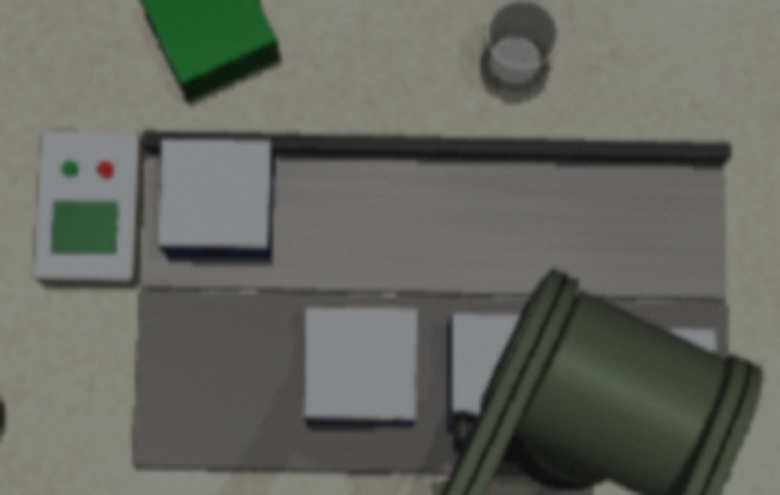

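View pics/side2.png

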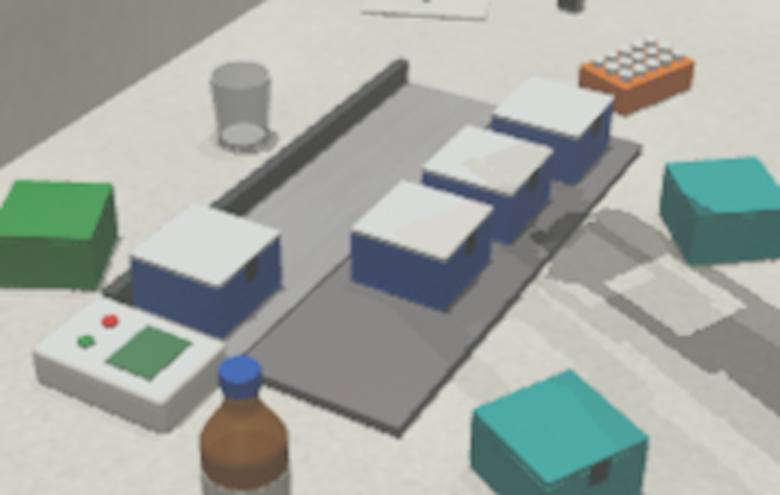

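The heavy case (top crop (215,195)) sits flat (lid at 65.7 mm), square and against the fence. The others moved about 12 mm. The force eased off after the stop, so I'll press once more to confirm contact.

```bash
python3 - <<'E'
from h import *
ctrl.move_ptp([555,151,180],R(.0076)); ctrl.move_l([555,151,49],vel=150)
ctrl.move_l([574,151,49],vel=60)
for k in range(24):
    x=574+.5*k
    ctrl.move_l([x,151,49],vel=15); f=force(4)[0]
    print(x,sensors.read_state()["eef_pos"][0].round(1),f.round(1))
    if f[0]<-12: break
ctrl.move_l([550,151,49],vel=60); ctrl.move_l([550,151,180],vel=200); ctrl.move_ptp([330,-350,300],R(0.)); ctrl.hold(.2)
for n in("top","side"):
    p,d=optics.grab_frame(n)
    for o in lids(n,p,d,(200,100,480,265)): print(n,np.round(o[0],1),np.round(o[1],1),round(o[2],1),round(float(o[3]),1))
print(sensors.read_state()["t"])
E
```

```text
574.0 573.6 [ 0.5 -0.4 -0.1]
574.5 574.5 [-0.2  0.   0.5]
575.0 575.1 [-0.4  0.1  0.1]
575.5 575.5 [ 0.2  0.3 -0.7]
576.0 576.0 [-0.   0.1 -0.5]
576.5 576.5 [-0.3  0.3  0.3]
577.0 577.0 [-0.   0.2  0.6]
577.5 577.5 [ 0.2  0.2 -0.4]
578.0 578.0 [ 0.3  0.7 -0.5]
578.5 578.5 [0.  0.2 0.2]
579.0 579.0 [-0.  -0.1  0.3]
579.5 579.5 [-0.3 -0.3  0.4]
580.0 579.7 [-1.3  0.   0.3]
580.5 579.9 [-2.7 -0.1  1.2]
581.0 580.1 [-5.1  0.   2.7]
581.5 580.2 [-5.7  0.2  2.2]
582.0 580.8 [-4.9  0.2  1.5]
582.5 581.3 [-5.1 -0.2  1.3]
583.0 581.3 [-6.3 -0.   2.5]
583.5 581.3 [-7.5 -0.2  3.5]
584.0 581.3 [-8.3 -0.1  3.4]
584.5 581.2 [-9.4  0.4  4.5]
585.0 581.3 [-10.9   0.6   4.9]
585.5 581.2 [-11.5   0.7   4.8]
top [638.7 151.1] [90.  89.5] 0.1 65.8
top [498.   28.3] [88.9 89.4] 0.8 67.8
top [495.7 -91.7] [89.6 88.5] 0.7 68.0
top [ 486.1 -215. ] [89.1 89.1] 0.5 67.7
side [636.5 150.5] [92.8 95.9] 0.5 65.1
side [497.2  27.7] [96.6 92. ] -0.1 67.0
side [493.5 -91.5] [91.  97.1] 0.5 66.7
side [ 484.2 -213.3] [93.  97.5] 1.0 66.5
41.425
```

The case moved another 1.5 mm and then met a firm stop at the fence. It is now home, flat at 65.8 mm, and the arm is clear.

```bash
python3 -c "
from plant import ctrl
print(ctrl.finish_job())"
```

```text
the job is handed in; nothing more can be done
None
```

The heavy case, the one nearest the bottle (y ≈ 150 mm), is flat on the scale platform and home against the back fence; the other three moved only about 12 mm, and the job was handed in at about 41 s on the robot's clock.

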